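# Sweep the finished honey samples into the collection bay

### The arm

A 7-joint arm with a two-finger parallel gripper is mounted at the origin on the work surface. World frame = base frame: x ahead of the robot, y to its left, z up, the work surface at z = 0. Lengths are in m, angles in rad, forces in N, time in s.
With the tool pointing down it reaches from about 0.425 to 0.925 m from the base axis. Payload 6.8 kg.
Tool frame: the origin (TCP) lies between the finger pads; the fingertips stand 19 mm ahead of it and the grasp point (between the pads) is the TCP; z points along the fingers, y is the direction in which the jaws open and shut (so a half turn about z gives the same grasp; the last joint's range is limited). The gripper opens to 88 mm and grips with 3 to 60 N. Pads are 20 mm wide; open, the fingers measure 115 mm over their backs; the gripper's body (75 mm by 178 mm) begins 61 mm behind the grasp point.
Start: joints at [-1.305, 0.477, 0.022, 1.555, -0.011, 1.109, -0.083], TCP at [0.246, 0.628, 0.242] pointing down, gripper open.
Joint ranges: [-2.96, 2.96], [-0.34, 2.1], [-1.41, 1.46], [0.24, 2.44], [-1.37, 4.51], [0.17, 1.92], [-2.96, 2.96]. Speed limits (rad/s): [2.39, 2.39, 3.14, 3.14, 3.14, 3.14, 3.14].

### API

Orientations are given as [roll, pitch, yaw] about the fixed x, y, z axes, in that order (R = Rz(yaw) Ry(pitch) Rx(roll)).
In Python, from station import ctrl gives the robot as it stands.
- The arm moves only by the tool apply_moves, never from a script. Its argument "series" is text: rows parted by semicolons, each of 7 numbers parted by spaces: the shift along the tool's x, y, z in m, then the turn, a rotation vector about the tool's x, y, z in degrees, then the gripper command: -1 is fully open, 1 is shut, values between are in proportion. A call has exactly 10 rows; each row shifts and turns the commanded pose from where the row before left it, along the tool's axes as they then stand; what a row does not reach is not made up. A row lasts 1/8 s, in which the tool goes at most 62.5 mm and 10.7 degrees, less where a joint would pass 70% of its speed; a pose out of reach is approached as far as the arm can. A call with a gripper value outside its range is refused whole. The fingers move at their own pace and stop on an object; the grip force is fixed at half the most. Time passes only in rows, so rows that do not move let the fingers close, or fill a call up. It gives the time, the measured TCP pose, the force and the opening at its end, in the units of the state.
- ctrl.get_obs(): the state, without advancing time (a new reading comes with each control period).
- ctrl.snapshot(name): name is "side" or "top" or "wrist"; returns the picture (420x560x3 uint8, blue, green, red); there is no depth.
- ctrl.calibration(name): a dict with "mtx" (3x3 intrinsics, pixels), "D" ([k1, k2, p1, p2, k3] as OpenCV has them; the pictures are not rectified), "rvec" (rotation vector, rad) and "tvec" (3), from world to camera coordinates, as OpenCV has them. Camera axes: x right, y down, z forward; pixel columns grow to the right and rows downward; lengths in m; the calibration is good to about 2 mm. A picture is of the moment at which its call begins: read the wrist's pose just before it. calibration takes no time and is no camera call; for the wrist camera it gives the pose at the moment of the call.
- ctrl.job_done(): hands the job in, once; it reports no verdict.
Trained networks look in the newest picture that a camera, given by its name, has taken for a name from the list of things; names that differ only in an ending like _2 or _b are one class to them, and where a whole thing is asked for, a point or a joint stands for the part that bears it (a point fixed in the world has none). Each returns a list of dicts, best first, with "confidence" (0 to 1); they miss things now and then, are a little off and sometimes report something else, mostly with a low value. They report only what shows in the picture. A call takes as long as a camera call. They do not tell look-alikes from the thing itself.
- ctrl.look_for(query, camera): "extent" ([left, top, width, height] in pixels, round what is visible of it).
- ctrl.pinpoint(query, camera): "point" ([row, column] in pixels: a listed point, or the origin of a listed thing).
The state is a dict: "t": time; "q": joint angles; "qvel": joint speeds; "tau": joint torques, N m; "eef_pos": TCP position; "tcp_rot": TCP orientation; "contact_force": force on the tool from outside, world axes, zero at the start; "wrist_torque": the same for the moment, N m; "finger_gap": opening from 0.0 (shut) to 1.0 (fully open).
Only numpy, scipy, OpenCV 4.12 (cv2) and the standard library are available. Lean on these libraries where they do the work, as an engineer would, in place of code of your own. Each camera call takes 0.05 s, during which the arm holds its last target.

### The job

Pick up the straightedge by its red handle and with its flat face gather the three yellow-lidded honey jars into a row against it in front of the green-floored bay, then push them on together until all three stand fully inside the bay. Touch these jars only with the straightedge, keep them upright, and leave the blue-lidded jar where it is. Finally stand the straightedge upright on the bench and let go.

Things in the scene. Friction and masses are not known exactly. Their poses are not given: they have to be found in the camera images.
- straightedge: Stands upright, 200 g. Aluminium blade 170 mm along x, 8 thick, 34 tall; its flat pushing face looks to -y (roughly world -y at the start), 14 mm from the origin. Behind it a 5 mm foot plate to y = +26. Red handle over the origin: 50 mm along x, 22 across y, top at 110 mm; grip it across y at 80 to 95 mm up, so that fingers pass over the jars. Origin: underside, below the handle; z up.
- jar_1: Honey sample jar, one of three alike: upright amber glass cylinder 36 mm across, white paper band, YELLOW lid 34 mm across, 42 mm tall in all, 40 to 85 g. Stands loose on the bench in front of the open side of the bay, 75 to 135 mm from it. Origin: centre of its underside; z up.
- jar_2: Honey sample jar, one of three alike: upright amber glass cylinder 36 mm across, white paper band, YELLOW lid 34 mm across, 42 mm tall in all, 40 to 85 g. Stands loose on the bench in front of the open side of the bay, 75 to 135 mm from it. Origin: centre of its underside; z up.
- jar_3: Honey sample jar, one of three alike: upright amber glass cylinder 36 mm across, white paper band, YELLOW lid 34 mm across, 42 mm tall in all, 40 to 85 g. Stands loose on the bench in front of the open side of the bay, 75 to 135 mm from it. Origin: centre of its underside; z up.
- bay: Fixed three-sided bay: white walls 22 mm tall, 8 thick, round a green floor flush with the bench (no step). Inside 230 mm wide along its x, 110 deep along its y. The open side (mouth) is at y = +55 mm, the inner face of the back wall at y = -55. The yellow-lidded jars stand ahead of the mouth and are pushed along the -y of the bay. Origin: centre of the floor at bench height; z up.
- blue_jar: Bystander: a jar of the same size and glass as the others but with a BLUE lid. It stands to one side of the three jars, about 145 mm from the centre line of the bay (on the other side an empty glass beaker, 44 mm across, 55 tall). Origin: centre of its underside; z up.
Things that resemble listed ones, but are neither listed nor needed, are in the scene too. Several things have the shape of the straightedge; the one meant has the colours described above.

How it is judged:
On the way:
1. with the straightedge held in the gripper, all three yellow-lidded jars are in a row against its face (within about 14 mm of touching), still in front of the bay (y of jar_1 in the frame of straightedge between -0.046 and -0.026 m and x of jar_1 in the frame of straightedge between -0.09 and 0.09 m and y of each of jar_1, jar_2, jar_3 in the frame of bay above 0.06 m and y of jar_2 in the frame of straightedge between -0.046 and -0.026 m and x of jar_2 in the frame of straightedge between -0.09 and 0.09 m and y of jar_3 in the frame of straightedge between -0.046 and -0.026 m and x of jar_3 in the frame of straightedge between -0.09 and 0.09 m and contact force between the fingers and straightedge above 1 N), for 0.2 s.
At the end, for the whole second after the job is handed in: The three yellow-lidded jars stand upright (10 degrees), at rest, inside the bay, each axis at least 14 mm past the mouth line; the straightedge stands upright on the bench (10 degrees), at rest, let go; the blue-lidded jar is within 20 mm of its start (y of jar_1 in the frame of bay between -0.055 and 0.041 m and x of jar_1 in the frame of bay between -0.115 and 0.115 m and height (world z) of each of jar_1, jar_2, jar_3, straightedge below 0.01 m and angle between each of jar_1, jar_2, jar_3, straightedge's own z axis and vertical below 0.17 rad and linear speed of each of jar_1, jar_2, jar_3, straightedge below 0.02 m/s and y of jar_2 in the frame of bay between -0.055 and 0.041 m and x of jar_2 in the frame of bay between -0.115 and 0.115 m and y of jar_3 in the frame of bay between -0.055 and 0.041 m and x of jar_3 in the frame of bay between -0.115 and 0.115 m and distance of blue_jar from where it was at the start of the episode below 0.02 m); the robot touches nothing.
It fails at once if the gripper or arm touches a yellow-lidded jar (contact force between any of the fingers, the arm and jar_1 above 0.5 N or contact force between any of the fingers, the arm and jar_2 above 0.5 N or contact force between any of the fingers, the arm and jar_3 above 0.5 N).
It fails at once if a yellow-lidded jar is tipped by more than 35 degrees (angle between any of jar_1, jar_2, jar_3's own z axis and vertical above 0.61 rad).
It fails at once if the blue-lidded jar is moved by more than 20 mm (distance of blue_jar from where it was at the start of the episode above 0.02 m).
It also fails if it takes over 48 s, if anything falls off the work surface, if the arm or the gripper's body presses on something with over 40 N, if the wrist force passes 120 N, or if a joint passes its speed limit or range.

## Working session

There is one attempt and no reset: what is moved stays moved. The work goes in short steps, Python scripts to look and compute and a tool call to move; the robot and the scene stay as the last step left them, time stands still between calls to the robot, and variables do not carry over. Pictures are saved under pics/ and viewed, and the job is handed in when it is done.

Besides the shell and the picture viewer there is one more tool, called after "Emit:" as a command line: name --argument value ..., lists and objects as JSON in quotes. apply_moves: Moves the arm, as the interface text tells. Its arguments: {"type":"object","properties":{"series":{"type":"string"}},"required":["series"]}

```bash
mkdir -p pics; ls; python3 - <<'E'
from station import ctrl
import cv2
o=ctrl.get_obs();print(o)
for n in ("side","top","wrist"):
    im=ctrl.snapshot(n);cv2.imwrite(f"pics/{n}0.png",im)
    if n!="wrist":
        for q in ("straightedge","jar_1","bay","blue_jar"):
            print(n,q,[(d['point'],round(d['confidence'],2)) for d in ctrl.pinpoint(q,n)])
    c=ctrl.calibration(n);print(c)
E
```

```text
pics
{'t': 0.0, 'q': array([-1.30509934,  0.47779629,  0.02234463,  1.55641578, -0.01148778,
        1.10929496, -0.08309179]), 'qvel': array([ 0.00100676,  0.00024679, -0.00132587,  0.00053332,  0.00069986,
       -0.00098644, -0.00064265]), 'tau': array([ 1.63564314e-04, -5.82842553e+01,  1.53457057e+00, -2.72608244e+01,
       -5.43309550e-02,  1.67792622e-02,  1.76352214e-04]), 'eef_pos': array([0.24629307, 0.6278681 , 0.24069941]), 'tcp_rot': array([-3.13981250e+00,  1.45373368e-04,  2.76782708e+00]), 'contact_force': array([-0.56274904,  0.78001861, -0.1716091 ]), 'wrist_torque': array([ 0.01547178, -0.00626767, -0.01236699]), 'finger_gap': 1.0011332814688796}
side straightedge [([160.6, 324.7], 0.92), ([188.1, 288.2], 0.89), ([208.2, 197.8], 0.83), ([166.7, 258.9], 0.64)]
side jar_1 [([285.5, 304.9], 0.97), ([276.9, 323.9], 0.6)]
side bay [([334.8, 342.8], 0.55)]
side blue_jar [([264.3, 386.8], 0.91)]
{'mtx': array([[486.31287214,   0.        , 272.5396367 ],
       [  0.        , 486.31287214, 212.45921721],
       [  0.        ,   0.        ,   1.        ]]), 'D': array([-0.
[... 443 characters left out ...]

{'mtx': array([[544.68374133,   0.        , 282.64596993],
       [  0.        , 544.68374133, 210.12686207],
       [  0.        ,   0.        ,   1.        ]]), 'D': array([-0.0928805,  0.       ,  0.       ,  0.       ,  0.       ]), 'rvec': array([ 2.18298578, -2.12710872,  0.11265186]), 'tvec': array([0.10283641, 0.48719755, 1.13045964])}
{'mtx': array([[311.53694162,   0.        , 277.58618667],
       [  0.        , 311.53694162, 203.47750165],
       [  0.        ,   0.        ,   1.        ]]), 'D': array([-0.01629322,  0.        ,  0.        ,  0.        ,  0.        ]), 'rvec': array([-2.41177273, -1.64466641, -0.21525082]), 'tvec': array([-0.67585908, -0.03109619,  0.38961957])}
```

View pics/side0.png

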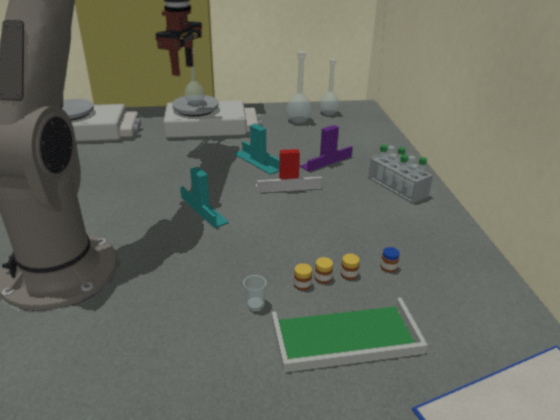

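View pics/top0.png

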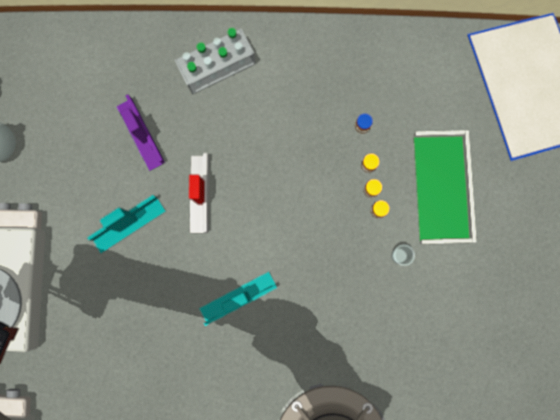

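View pics/wrist0.png

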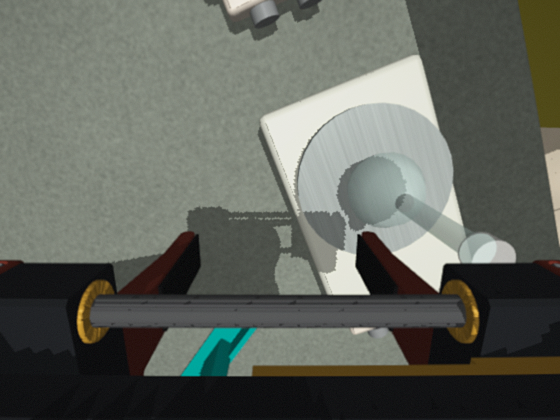

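The top view shows the red-handled straightedge at about (188,198), yellow lids at (161,371), (187,374) and (209,381), the blue lid at (122,364), and the green bay at about (186,443). Next I'll segment by colour and measure.

```bash
cat > h.py <<'E'
import cv2, numpy as np
from station import ctrl
def ray(n,uv,z):
    c=ctrl.calibration(n); uv=np.asarray(uv,float).reshape(-1,1,2)
    u=cv2.undistortPoints(uv,c['mtx'],c['D']).reshape(-1,2)
    R=cv2.Rodrigues(c['rvec'])[0]; C=-R.T@c['tvec']
    d=np.c_[u,np.ones(len(u))]@R
    return C+d*((z-C[2])/d[:,2])[:,None]
def proj(n,P):
    c=ctrl.calibration(n); return cv2.projectPoints(np.asarray(P,float).reshape(-1,1,3),c['rvec'],c['tvec'],c['mtx'],c['D'])[0].reshape(-1,2)
def blobs(im,lo,hi,amin=15):
    h=cv2.cvtColor(im,cv2.COLOR_BGR2HSV); m=cv2.inRange(h,lo,hi)
    if lo[0]==0 and hi[0]<10: m|=cv2.inRange(h,(170,lo[1],lo[2]),(180,255,255))
    n,l,s,c=cv2.connectedComponentsWithStats(m)
    return [(s[i],c[i],(l==i).astype(np.uint8)) for i in range(1,n) if s[i][4]>=amin]
E
python3 - <<'E'
from h import *
for n in("top","side"):
    im=cv2.imread(f"pics/{n}0.png"); print(n)
    for nm,lo,hi,z in (("yel",(18,150,120),(35,255,255),.042),("blue",(105,150,60),(130,255,255),.042)):
        for s,c,m in blobs(im,lo,hi): 
            if s[4]<1000:print(nm,s,c,ray(n,[c],z))
    for s,c,m in blobs(im,(50,150,60),(70,255,255),1000):
        k=cv2.findContours(m,cv2.RETR_EXTERNAL,cv2.CHAIN_APPROX_NONE)[0][0]
        k=max(cv2.findContours(m,cv2.RETR_EXTERNAL,cv2.CHAIN_APPROX_NONE)[0],key=len)
        r=cv2.boxPoints(cv2.minAreaRect(k)) if n=="top" else cv2.approxPolyDP(k,6,True)[:,0]
        print("green",r.tolist());print(ray(n,r,0))
    for s,c,m in blobs(im,(0,150,80),(6,255,255),60): print("red",s,c,ray(n,[c],.11))
im=cv2.imread("pics/top0.png")
cv2.imwrite("pics/zt.png",cv2.resize(im[140:250,150:260],None,fx=5,fy=5,interpolation=cv2.INTER_CUBIC))
cv2.imwrite("pics/zb.png",cv2.resize(im[100:270,340:500],None,fx=3.5,fy=3.5,interpolation=cv2.INTER_CUBIC))
E
```

```text
top
yel [363 154  16  16 208] [370.62019231 161.55288462] [[ 0.59175685 -0.06935785  0.042     ]]
yel [366 180  16  16 207] [373.29951691 187.29951691] [[ 0.53636284 -0.07536545  0.042     ]]
yel [373 201  16  16 211] [380.39336493 208.36492891] [[ 0.49180488 -0.09065738  0.042     ]]
blue [515  17  23   6  27] [526.14814815  19.44444444] [[ 0.93036933 -0.42320117  0.042     ]]
blue [468  34  92 126 213] [504.342723   114.70422535] [[ 0.70461891 -0.36270959  0.042     ]]
blue [358 114  14  15 163] [364.34969325 120.89570552] [[ 0.68067687 -0.05547394  0.042     ]]
green [[414.2553405761719, 138.04278564453125], [462.3608093261719, 135.27810668945312], [468.2029113769531, 236.93084716796875], [420.0974426269531, 239.69552612304688]]
[[ 0.65680814 -0.17293559  0.        ]
 [ 0.66655891 -0.2817717   0.        ]
 [ 0.43905116 -0.29133517  0.        ]
 [ 0.43057221 -0.18495422  0.        ]]
red [189 175  15  29 374] [196.01336898 188.42780749] [[0.5141289  0.28843687 0.11      ]]
side
yel [343 255  16  13 149] [350.37583893 260.43624161] [[ 0.59003362 -0.08002663  0.042     ]]
yel [317 258  15  13 155] [323.87096774 264.03870968] [[ 0.53518223 -0.08597737  0.042     ]]
yel [295 265  16  13 161] [302.71428571 270.49689441] [[ 0.49049985 -0.10143268  0.042     ]]
blue [384 248  15  12 139] [390.62589928 253.01438849] [[ 0.67786112 -0.06449044  0.042     ]]
blue [413 406  11  14  48] [417.3125     413.02083333] [[ 0.59997879 -0.42689655  0.042     ]]
red [280 150  19  29 526] [288.91444867 163.59885932] [[0.5064851  0.21713902 0.11      ]]
```

View pics/zt.png

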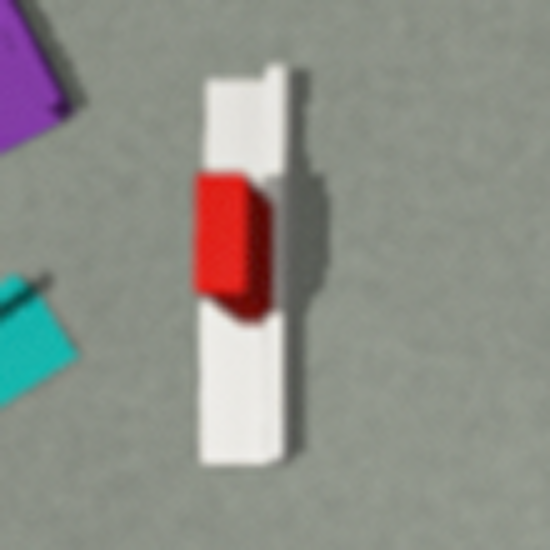

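View pics/zb.png

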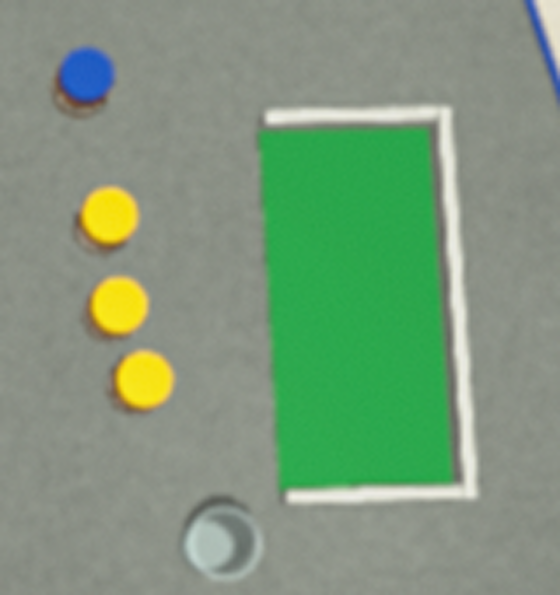

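```bash
cat >> h.py <<'E'
from scipy.optimize import least_squares
def fit(n,L,px,x0):
    L=np.asarray(L,float); px=np.asarray(px,float)
    def f(p):
        c,s=np.cos(p[2]),np.sin(p[2])
        W=np.c_[p[0]+c*L[:,0]-s*L[:,1],p[1]+s*L[:,0]+c*L[:,1],L[:,2]]
        return (proj(n,W)-px).ravel()
    r=least_squares(f,x0); return r.x,r.fun.reshape(-1,2)
def rowmove(o,target,yaw):
    "delta in current tool axes"
    from scipy.spatial.transform import Rotation as Ro
    R=Ro.from_euler('xyz',o['tcp_rot']); T=Ro.from_euler('xyz',[np.pi,0,yaw])
    return R.inv().apply(np.array(target)-o['eef_pos']), np.degrees((R.inv()*T).as_rotvec())
E
python3 - <<'E'
from h import *
z=np.array([[197,175],[248,175],[246,295],[196,293],[289,66],[287,462],[206,80],[200,464]],float)
px=(z+.5)/5-.5+[150,140]
L=[[.025,.011,.11],[.025,-.011,.11],[-.025,-.011,.11],[-.025,.011,.11],[.085,-.014,.034],[-.085,-.014,.034],[.085,.026,.005],[-.085,.026,.005]]
p,r=fit("top",L,px,[.51,.28,0]);print(p,np.degrees(p[2]));print(r.round(2))
g=np.array([[414.2,138],[462.4,135.3],[468.2,236.9],[420.1,239.7]])
# mouth line px corners + back wall top corners
p2,r2=fit("top",[[.115,.055,0],[-.115,.055,0],[-.115,-.055,0],[.115,-.055,0]],g[[0,3,2,1]],[.546,-.234,0.05]);print(p2,np.degrees(p2[2]));print(r2.round(2))
c,s=np.cos(p2[2]),np.sin(p2[2])
for j in([.5918,-.0694],[.5364,-.0754],[.4918,-.0907],[.6807,-.0555]):
    d=np.array(j)-p2[:2];print(c*d[0]+s*d[1],-s*d[0]+c*d[1])
o=ctrl.get_obs();print(rowmove(o,[p[0],p[1],.24],np.pi+p[2]))
# side check
c,s=np.cos(p[2]),np.sin(p[2])
print(proj("side",[[p[0],p[1],.11]]+[[p[0]+c*a+s*.014,p[1]+s*a-c*.014,h] for a in(.085,-.085) for h in (0,.034)]))
E
```

```text
[0.5183177  0.29262407 0.03311453] 1.8973226948325523
[[-0.24 -0.55]
 [ 0.46 -0.67]
 [ 0.55  0.05]
 [-0.42  0.55]
 [-0.28  0.16]
 [-0.72 -0.35]
 [ 0.27  0.47]
 [ 0.38  0.4 ]]
[ 0.54833372 -0.23273993  0.05418781] 3.1047328480608125
[[-0.55 -1.45]
 [-0.41  0.01]
 [ 1.16  1.23]
 [-0.19  0.15]]
0.05224918141760595 0.1607459871651099
-0.0033944702258258495 0.15775532974835174
-0.04875767416142205 0.14489338087978956
0.1417715359905788 0.16981064555420128
(array([-0.3757159 , -0.2133287 ,  0.00163428]), array([ 1.99818908e-04, -1.72130398e-03, -2.33123479e+01]))
[[289.37930354 149.90000039]
 [320.58123488 188.16446632]
 [321.40915296 176.90007728]
 [257.02010519 192.2357984 ]
 [256.93541953 180.83227948]]
```

Emit:
apply_moves --series "0 0 0 0 0 -7.77 -1;0 0 0 0 0 -7.77 -1;0 0 0 0 0 -7.77 -1;-.03 -.04 0 0 0 0 -1;-.03 -.04 0 0 0 0 -1;-.03 -.04 0 0 0 0 -1;-.03 -.04 0 0 0 0 -1;-.03 -.04 0 0 0 0 -1;-.03 -.04 0 0 0 0 -1;-.025 -.035 0 0 0 0 -1"

```text
t: 1.8
eef_pos: [0.4618, 0.3585, 0.2419]
tcp_rot: [3.141, 0.001, -3.11]
contact_force: [-0.2, 0.6, -0.7]
finger_gap: 0.996
```

```bash
python3 - <<'E'
from h import *
o=ctrl.get_obs();print(o['t'],o['eef_pos'],o['tcp_rot'],o['q']);print(rowmove(o,[.5183,.2926,.0875],np.pi+.0331))
E
```

```text
1.8 [0.46179215 0.35851971 0.24194312] [ 3.14146115e+00  6.52128532e-04 -3.10974699e+00] [-0.79167377  0.32803198  0.03097646  1.77987063 -0.01122419  1.03329057
  0.84603525]
(array([-0.05427957, -0.06770582,  0.15446964]), array([ 0.00751098,  0.03736893, -0.07186593]))
```

Emit:
apply_moves --series "-.018 -.0225 0 0 0 0 -1;-.018 -.0225 0 0 0 0 -1;-.018 -.0225 0 0 0 0 -1;0 0 .02 0 0 0 -1;0 0 .02 0 0 0 -1;0 0 0 0 0 0 -1;0 0 0 0 0 0 -1;0 0 0 0 0 0 -1;0 0 0 0 0 0 -1;0 0 0 0 0 0 -1"

```text
t: 3.05
eef_pos: [0.5167, 0.2948, 0.202]
tcp_rot: [3.141, 0.0, -3.108]
contact_force: [0.4, -0.3, -0.3]
finger_gap: 0.998
```

```bash
python3 - <<'E'
from h import *
o=ctrl.get_obs();print(o['t'],o['eef_pos'],o['tcp_rot']);print(rowmove(o,[.5183,.2926,.0875],np.pi+.0331))
im=ctrl.snapshot("wrist");p=(.5183,.2926,.0331)
c,s=np.cos(p[2]),np.sin(p[2])
L=np.array([[.025,.011,.11],[.025,-.011,.11],[-.025,-.011,.11],[-.025,.011,.11],[.085,-.014,.034],[-.085,-.014,.034],[.085,.026,.005],[-.085,.026,.005]])
W=np.c_[p[0]+c*L[:,0]-s*L[:,1],p[1]+s*L[:,0]+c*L[:,1],L[:,2]]
P=proj("wrist",W);print(P.round(1))
for q in P: cv2.circle(im,tuple(int(v) for v in q),3,(255,0,255),1)
cv2.imwrite("pics/w1.png",im)
E
```

```text
3.05 [0.51674797 0.29476625 0.20200458] [ 3.14127769e+00  4.82555991e-04 -3.10843908e+00]
(array([-0.00142412, -0.00225257,  0.11450458]), array([0.01804661, 0.02764794, 0.00307375]))
[[287.5 243.9]
 [260.3 243.9]
 [259.4 183.1]
 [288.1 183.1]
 [262.  268.4]
 [259.8 105.8]
 [297.  257.2]
 [299.6 107.1]]
```

View pics/w1.png

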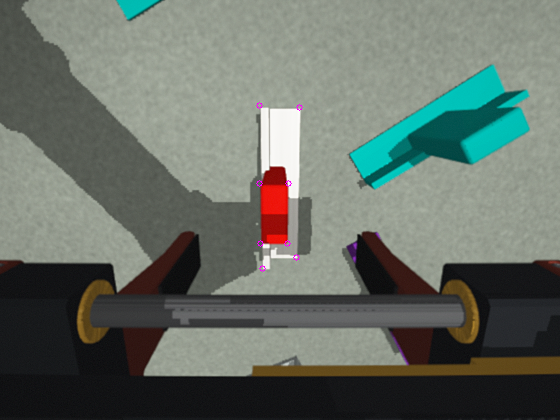

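The projected outline lies on the red handle and the blade in the wrist view (handle at about (273,213)). I'll descend and grip.

Emit:
apply_moves --series "-.0014 -.0022 .02 0 0 0 -1;0 0 .025 0 0 0 -1;0 0 .025 0 0 0 -1;0 0 .025 0 0 0 -1;0 0 .0195 0 0 0 -1;0 0 0 0 0 0 -1;0 0 0 0 0 0 1;0 0 0 0 0 0 1;0 0 0 0 0 0 1;0 0 0 0 0 0 1"

```text
t: 4.35
eef_pos: [0.5183, 0.2926, 0.0876]
tcp_rot: [3.141, 0.001, -3.109]
contact_force: [0.1, -0.0, 0.5]
finger_gap: 0.584
```

Emit:
apply_moves --series "0 0 0 0 0 0 1;0 0 0 0 0 0 1;0 0 0 0 0 0 1;0 0 -.003 0 0 0 1;0 0 0 0 0 0 1;0 -.02 0 0 0 0 1;0 -.03 0 0 0 0 1;0 -.03 0 0 0 0 1;0 -.02 0 0 0 0 1;0 0 0 0 0 0 1"

```text
t: 5.6
eef_pos: [0.5216, 0.1901, 0.0902]
tcp_rot: [-3.141, -0.0, -3.112]
contact_force: [-0.4, 0.4, -2.0]
finger_gap: 0.252
```

```bash
python3 - <<'E'
from h import *
o=ctrl.get_obs();print(o['t'],o['eef_pos'],o['tcp_rot'],o['finger_gap'])
for n in("top","side"):
    im=ctrl.snapshot(n);cv2.imwrite(f"pics/{n}2.png",im)
im=cv2.imread("pics/side2.png");cv2.imwrite("pics/zs2.png",cv2.resize(im[100:330,200:430],None,fx=2.6,fy=2.6,interpolation=cv2.INTER_CUBIC))
im=cv2.imread("pics/top2.png");cv2.imwrite("pics/zt2.png",cv2.resize(im[120:270,180:380],None,fx=3.5,fy=3.5,interpolation=cv2.INTER_CUBIC))
E
```

```text
5.6 [0.5215893  0.19009431 0.09015412] [-3.14073631e+00 -2.31415934e-04 -3.11211028e+00] 0.25163612920782064
```

View pics/zs2.png

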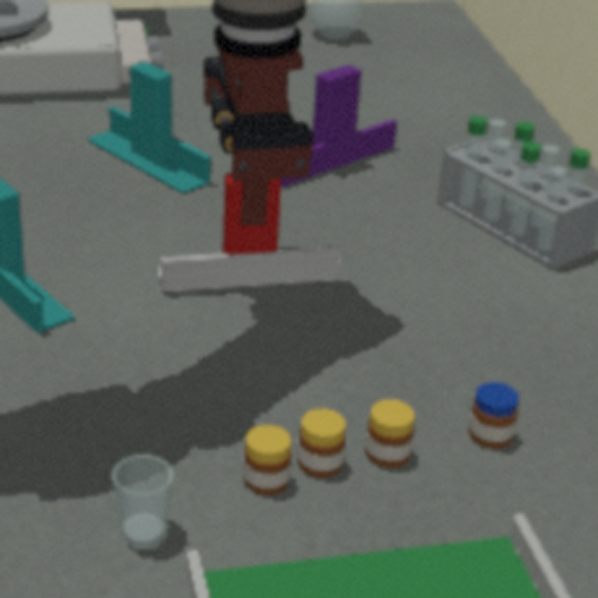

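View pics/zt2.png

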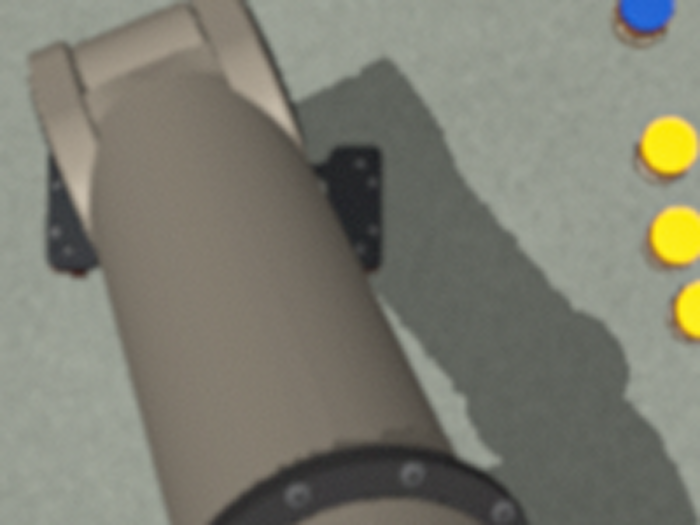

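```bash
cat >> h.py <<'E'
BAY=np.array([.5483,-.2327,.0542])
def bay2w(x,y):
    c,s=np.cos(BAY[2]),np.sin(BAY[2]); return BAY[:2]+[c*x-s*y,s*x+c*y]
def togo(bx,by,z,yaw=BAY[2]):
    o=ctrl.get_obs();t=[*bay2w(bx,by),z]
    from scipy.spatial.transform import Rotation as Ro
    T=Ro.from_euler('xyz',[np.pi,0,np.pi+yaw])
    print(o['t'],o['eef_pos'],o['tcp_rot'],o['contact_force'],o['finger_gap']);print("turn",rowmove(o,t,np.pi+yaw)[1],"shift in turned axes",T.inv().apply(np.array(t)-o['eef_pos']))
E
python3 - <<'E'
from h import *
p=(.5216,.1901,.0295);c,s=np.cos(p[2]),np.sin(p[2])
q=proj("side",[[p[0]+c*a+s*.014,p[1]+s*a-c*.014,h] for a in(.085,-.085) for h in (.0027,.0367)]);print((q-[200,100])*2.6)
togo(.002,.213,.0897)
E
```

```text
[[337.94912561 280.17890548]
 [340.64454652 249.52609145]
 [160.90986278 292.13760533]
 [160.87005198 261.1036152 ]]
5.7 [0.52147565 0.19334847 0.09026689] [ 3.14067393e+00  2.94161943e-04 -3.10826828e+00] [ 0.52975613  0.84072812 -0.90352877] 0.24419316558041734
turn [ 0.05246096  0.01740306 -1.19607723] shift in turned axes [-0.00570444 -0.213876    0.00056689]
```

Emit:
apply_moves --series "0 0 0 0 0 -1.2 1;-.0027 -.015 0 0 0 0 1;-.003 -.025 0 0 0 0 1;0 -.035 0 0 0 0 1;0 -.035 0 0 0 0 1;0 -.035 0 0 0 0 1;0 -.03 0 0 0 0 1;0 -.025 0 0 0 0 1;0 -.014 0 0 0 0 1;0 0 0 0 0 0 1"

```text
t: 6.95
eef_pos: [0.5386, -0.0219, 0.0901]
tcp_rot: [-3.141, -0.0, -3.09]
contact_force: [-0.7, -0.5, -1.4]
finger_gap: 0.246
```

```bash
python3 - <<'E'
from h import *
im=ctrl.snapshot("top");cv2.imwrite("pics/zt3.png",cv2.resize(im[90:270,300:500],None,fx=3,fy=3,interpolation=cv2.INTER_CUBIC))
im=ctrl.snapshot("side");cv2.imwrite("pics/zs3.png",cv2.resize(im[180:380,230:430],None,fx=3,fy=3,interpolation=cv2.INTER_CUBIC))
togo(.002,.1755,.0897)
E
```

```text
7.05 [ 0.53868771 -0.01981457  0.0900969 ] [ 3.14096008e+00  9.06104677e-07 -3.08660093e+00] [ 0.79687278  0.38932757 -1.95334856] 0.25139489401239207
turn [3.62440479e-02 3.75683145e-05 4.53625249e-02] shift in turned axes [-6.54294955e-05 -3.75935460e-02  3.96903382e-04]
```

View pics/zt3.png

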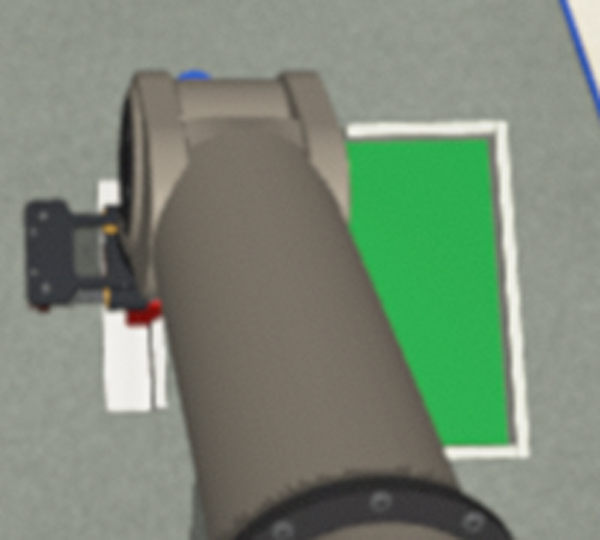

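View pics/zs3.png

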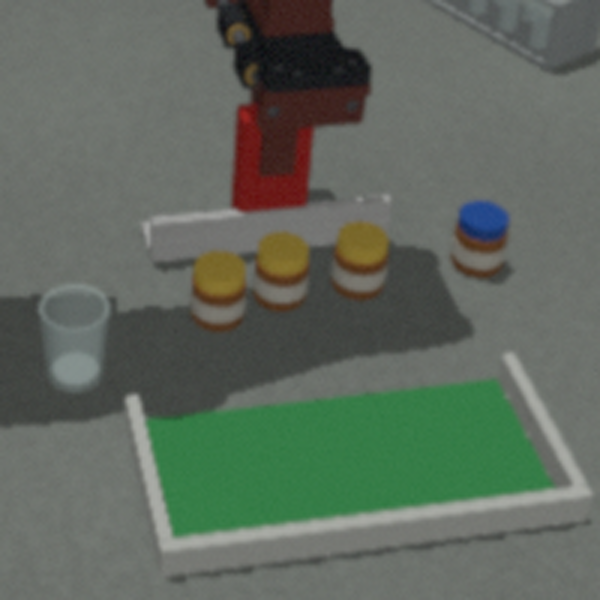

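Emit:
apply_moves --series "0 -.0042 0 0 0 0 1;0 -.0042 0 0 0 0 1;0 -.0042 0 0 0 0 1;0 -.0042 0 0 0 0 1;0 -.0042 0 0 0 0 1;0 -.0042 0 0 0 0 1;0 -.0042 0 0 0 0 1;0 -.0042 0 0 0 0 1;0 -.0042 0 0 0 0 1;0 0 0 0 0 0 1"

```text
t: 8.3
eef_pos: [0.5407, -0.0593, 0.0901]
tcp_rot: [-3.141, 0.0, -3.088]
contact_force: [0.9, -0.3, -2.1]
finger_gap: 0.247
```

Emit:
apply_moves --series "0 -.001 0 0 0 0 1;0 -.001 0 0 0 0 1;0 -.001 0 0 0 0 1;0 -.001 0 0 0 0 1;0 0 0 0 0 0 1;0 0 0 0 0 0 1;0 0 0 0 0 0 1;0 0 0 0 0 0 1;0 0 0 0 0 0 1;0 0 0 0 0 0 1"

```text
t: 9.55
eef_pos: [0.5409, -0.0627, 0.0901]
tcp_rot: [-3.142, -0.0, -3.088]
contact_force: [-0.0, 0.9, -1.5]
finger_gap: 0.246
```

```bash
python3 - <<'E'
from h import *
im=ctrl.snapshot("side");cv2.imwrite("pics/zs4.png",cv2.resize(im[180:380,230:430],None,fx=4,fy=3,interpolation=cv2.INTER_CUBIC)[:600,:800])
for s,c,m in blobs(im,(18,150,90),(35,255,255)):
    if s[4]<1000:
        w=ray("side",[c],.042)[0]; d=w[:2]-BAY[:2]; cc,ss=np.cos(BAY[2]),np.sin(BAY[2]); print(s,c,[cc*d[0]+ss*d[1],-ss*d[0]+cc*d[1]+.0108])
togo(.002,.050,.0897)
E
```

```text
[345 261  16  14 180] [353.08888889 267.44444444] [np.float64(0.04866016426135351), np.float64(0.1389896976970603)]
[318 263  16  15 193] [325.80829016 269.95854922] [np.float64(-0.00603200888487736), np.float64(0.1397411379708625)]
[295 266  16  14 182] [303.1043956  272.65934066] [np.float64(-0.051265298908367334), np.float64(0.13855283646231376)]
9.6 [ 0.5409071  -0.06266     0.09017075] [-3.14151002e+00  1.25552057e-05 -3.08769523e+00] [ 0.54200079  0.30442046 -1.80037532] 0.2519117086411518
turn [-0.00473458  0.00071864 -0.01733626] shift in turned axes [-0.00017039 -0.1201908   0.00047075]
```

View pics/zs4.png

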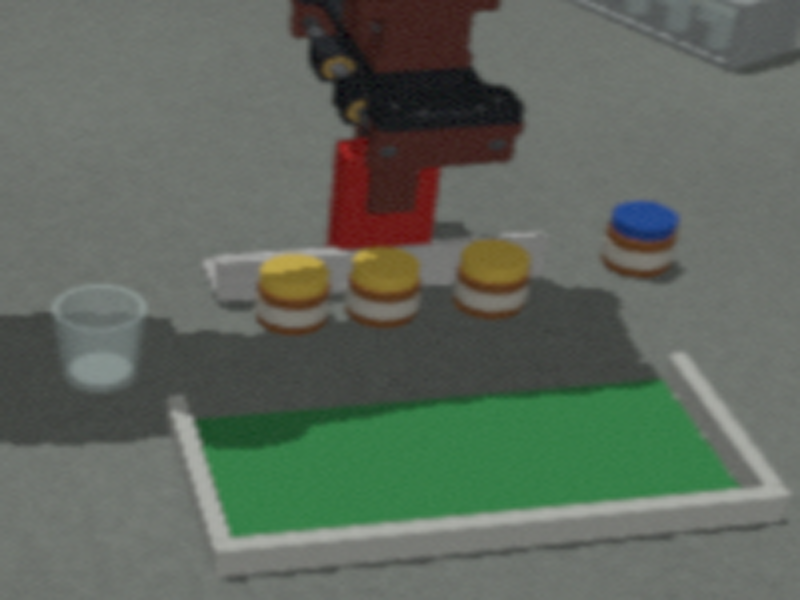

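All three jars stand in a row on the face: bay y is about 0.139 for each, upright, still ahead of the mouth. Next I'll push them in.

Emit:
apply_moves --series "0 -.002 0 0 0 0 1;0 -.004 0 0 0 0 1;0 -.005 0 0 0 0 1;0 -.005 0 0 0 0 1;0 -.005 0 0 0 0 1;0 -.005 0 0 0 0 1;0 -.005 0 0 0 0 1;0 -.005 0 0 0 0 1;0 -.005 0 0 0 0 1;0 -.004 0 0 0 0 1"

```text
t: 10.85
eef_pos: [0.5433, -0.1079, 0.0902]
tcp_rot: [3.142, 0.0, -3.088]
contact_force: [-0.7, 1.6, -1.0]
finger_gap: 0.248
```

Emit:
apply_moves --series "0 -.004 0 0 0 0 1;0 -.005 0 0 0 0 1;0 -.005 0 0 0 0 1;0 -.005 0 0 0 0 1;0 -.005 0 0 0 0 1;0 -.005 0 0 0 0 1;0 -.005 0 0 0 0 1;0 -.005 0 0 0 0 1;0 -.005 0 0 0 0 1;0 -.004 0 0 0 0 1"

```text
t: 12.1
eef_pos: [0.5459, -0.1558, 0.0901]
tcp_rot: [3.142, -0.0, -3.088]
contact_force: [-0.1, 2.1, -0.4]
finger_gap: 0.249
```

```bash
cat > chk.py <<'E'
import sys
from h import *
im=ctrl.snapshot("side");cv2.imwrite(f"pics/zs{sys.argv[1]}.png",cv2.resize(im[180:380,230:430],None,fx=3,fy=3,interpolation=cv2.INTER_CUBIC))
for nm,lo,hi in (("y",(18,150,90),(35,255,255)),("b",(105,150,60),(130,255,255))):
  for s,c,m in blobs(im,lo,hi,60):
    if s[4]<1000:
        w=ray("side",[c],.042)[0]; d=w[:2]-BAY[:2]; cc,ss=np.cos(BAY[2]),np.sin(BAY[2]); print(nm,s,[round(cc*d[0]+ss*d[1],4),round(-ss*d[0]+cc*d[1]+.0108,4)])
togo(.002,.050,.0897)
E
python3 chk.py 5
```

```text
y [360 292  18  16 223] [np.float64(0.0487), np.float64(0.0469)]
y [331 294  17  17 237] [np.float64(-0.0058), np.float64(0.0477)]
y [306 298  17  16 229] [np.float64(-0.0514), np.float64(0.0472)]
b [384 248  15  11 138] [np.float64(0.1385), np.float64(0.1719)]
12.15 [ 0.54588487 -0.15655304  0.0901444 ] [-3.14102796e+00  4.18766106e-05 -3.08836257e+00] [ 0.97097437  1.79979706 -0.94212205] 0.25121508094605033
turn [-0.0323558   0.00238366 -0.05557287] shift in turned axes [-0.00028643 -0.02616598  0.0004444 ]
```

View pics/zs5.png

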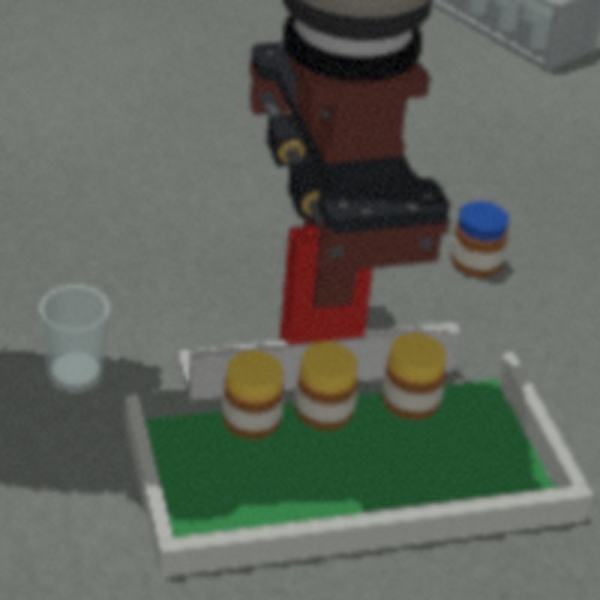

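Emit:
apply_moves --series "0 -.003 0 0 0 0 1;0 -.004 0 0 0 0 1;0 -.004 0 0 0 0 1;0 -.004 0 0 0 0 1;0 -.004 0 0 0 0 1;0 -.004 0 0 0 0 1;0 -.004 0 0 0 0 1;0 -.003 0 0 0 0 1;0 -.002 0 0 0 0 1;0 0 0 0 0 0 1"

```text
t: 13.4
eef_pos: [0.5476, -0.1879, 0.0901]
tcp_rot: [-3.141, 0.0, -3.088]
contact_force: [0.4, -0.5, -1.7]
finger_gap: 0.246
```

Emit:
apply_moves --series "0 .004 0 0 0 0 1;0 .01 0 0 0 0 1;0 .015 0 0 0 0 1;0 .015 0 0 0 0 1;0 .015 0 0 0 0 1;0 .01 0 0 0 0 1;0 .006 0 0 0 0 1;0 0 0 0 0 0 1;0 0 0 0 0 0 1;0 0 0 0 0 0 1"

```text
t: 14.65
eef_pos: [0.5436, -0.1132, 0.0901]
tcp_rot: [-3.141, 0.0, -3.089]
contact_force: [0.5, -0.4, -2.2]
finger_gap: 0.252
```

```bash
python3 chk.py 6
```

```text
y [365 303  20  18 271] [np.float64(0.0494), np.float64(0.0158)]
y [335 307  19  17 272] [np.float64(-0.0058), np.float64(0.016)]
y [309 310  20  17 278] [np.float64(-0.0509), np.float64(0.0161)]
b [384 248  15  11 139] [np.float64(0.1386), np.float64(0.1719)]
14.7 [ 0.54358114 -0.11304809  0.09014596] [-3.14140227e+00  3.03762542e-05 -3.08841832e+00] [ 0.19975124 -0.16999291 -2.83472986] 0.24653463728549102
turn [-0.01090915  0.00173484 -0.05876634] shift in turned axes [-0.00022997 -0.06973184  0.00044596]
```

View pics/zs6.png

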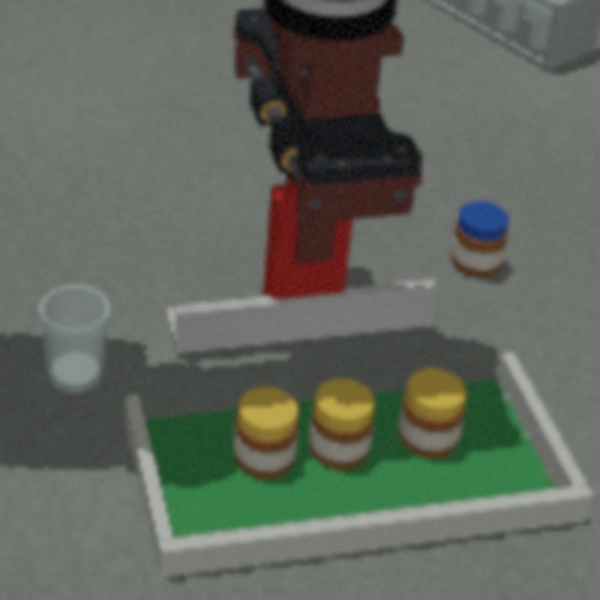

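The jars are at bay y ≈ 0.016 and upright, and the blue jar hasn't moved. Lowering, then releasing.

Emit:
apply_moves --series "0 0 .001 0 0 0 1;0 0 .001 0 0 0 1;0 0 .0006 0 0 0 1;0 0 0 0 0 0 1;0 0 0 0 0 0 1;0 0 0 0 0 0 -1;0 0 0 0 0 0 -1;0 0 0 0 0 0 -1;0 0 0 0 0 0 -1;0 0 0 0 0 0 -1"

```text
t: 15.95
eef_pos: [0.5436, -0.1125, 0.0876]
tcp_rot: [3.142, 0.0, -3.088]
contact_force: [0.6, 0.3, 1.5]
finger_gap: 0.779
```

Emit:
apply_moves --series "0 0 0 0 0 0 -1;0 0 0 0 0 0 -1;0 0 -.01 0 0 0 -1;0 0 -.02 0 0 0 -1;0 0 -.03 0 0 0 -1;0 0 -.03 0 0 0 -1;0 0 -.02 0 0 0 -1;0 0 0 0 0 0 -1;0 0 0 0 0 0 -1;0 0 0 0 0 0 -1"

```text
t: 17.2
eef_pos: [0.5429, -0.1124, 0.1965]
tcp_rot: [3.141, -0.002, -3.088]
contact_force: [0.3, -0.2, 0.2]
finger_gap: 0.999
```

```bash
python3 chk.py 7
```

```text
y [365 303  20  18 268] [np.float64(0.0493), np.float64(0.0158)]
y [335 307  19  17 271] [np.float64(-0.0058), np.float64(0.016)]
y [309 310  20  17 277] [np.float64(-0.0509), np.float64(0.016)]
b [384 248  15  12 139] [np.float64(0.1385), np.float64(0.1717)]
17.25 [ 0.54303568 -0.11239424  0.19657602] [ 3.14131349e+00 -1.76294850e-03 -3.08757842e+00] [-0.33261212 -0.02392101 -0.17637432] 1.0013936666801513
turn [ 0.01600426 -0.10100802 -0.01065757] shift in turned axes [-0.00073921 -0.07041428  0.10687602]
```

View pics/zs7.png

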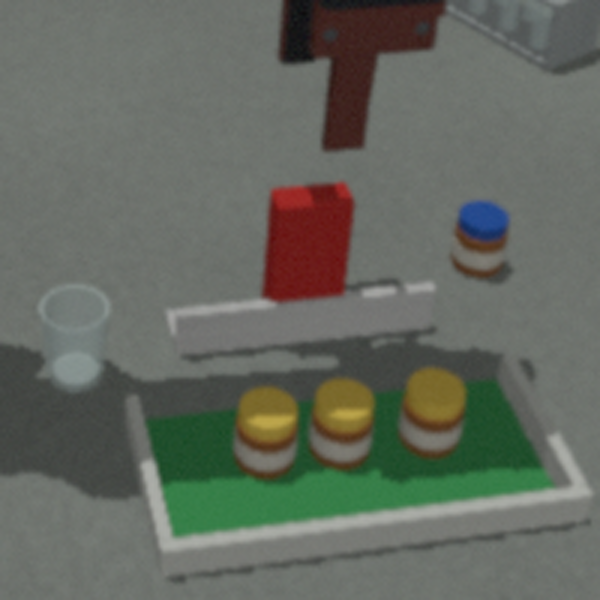

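The straightedge stands free and upright with the gripper above it. The jars are fully inside the bay and the blue jar is unmoved.

```bash
python3 -c "
from station import ctrl
print(ctrl.job_done())"
```

```text
the job is handed in; nothing more can be done
None
```

I gripped the straightedge by its red handle and gathered the three yellow-lidded jars in a row against its face. They were about 85 mm ahead of the bay mouth, and I held them there for about 0.75 s. Then I pushed them into the bay together, backed the straightedge off 75 mm, stood it on the bench, let go and raised the gripper. The job was handed in at about 17 s of the 48 s allowed; it reports no verdict.

The last checks, from the side camera:
- **Yellow jars:** All three are upright at bay y ≈ 0.016 m (the limit is 0.041), with bay x about -0.051, -0.006 and +0.049 m. Their bay y includes a correction of about 11 mm taken from the top view, because the side view reads low in y.
- **Blue jar:** It did not shift measurably during the push, the set-down or the release, and it stands where it did in the first pictures.
- **Straightedge:** It stands upright and free, and the gripper is fully open about 67 mm above the handle.

No check failed. The side and top views differed by about 11 mm in jar y; I put this down to the side camera also seeing the rims of the lids. After the straightedge was down I did not check from the top camera, which the arm had been blocking.

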